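Run a test trace on the tracing board

TASK

Run a test trace on the tracing board with the closed fingertips: press the green pad lightly and let it come up, then follow the brass line over all its marks to the other end, with the fingertips right above the line and no more than about 3 cm over the board, without touching the board itself and with neither pad pressed on the way. Then press the red pad lightly and finish while still holding it down; press neither pad down to its stop, and leave the brass weights, the pen and the yellow box where they are.

Things in the scene. Friction and masses are not known exactly. Their poses are not given: they have to be found in the camera images.
- trace_board: grey box with a white top, 170 x 290 mm and 20 mm high, fixed to the worktop; origin at the centre of its underside, z up, y along its long side. On its white top a brass line (flat, 3 mm wide) runs as an S: two half circles of radius 55 mm, about the points (0, +55) and (0, -55) mm of the board; the one at +y bulges to the board's +x side, the one at -y to its -x side. A pad stands at either end of the line, at (0, +110) and (0, -110) mm
- start_pad (a joint): how far the green pad is pressed down, m: 0 up, 0.012 at its stop; a spring of 500 N/m lifts it
- stop_pad (a joint): how far the red pad is pressed down, m: 0 up, 0.012 at its stop; a spring of 500 N/m lifts it
- start_pad_top (a point): centre of the top of the green pad: a round spring button, 28 mm across, whose top stands 20 mm over the board's white top (40 mm over the worktop) when up; the top moves down when pressed. At either end of the line
- stop_pad_top (a point): centre of the top of the red pad, else the same as the green one, at the other end of the line
- weight_big: brass knob weight, 19 mm across, 31 mm high, standing loose on the board inside the bend at +y, about 55 mm from the line; to be left alone; origin at the centre of its underside
- weight_small: brass knob weight, 16 mm across, 26 mm high, standing loose on the board inside the bend at -y, about 55 mm from the line; to be left alone; origin at the centre of its underside
- pen: white marker pen with a blue cap, 126 x 12 x 12 mm, lying loose on the worktop in front of the board; to be left alone; origin at the centre of its underside
- paper_box: flat yellow box, 42 x 75 x 14 mm, lying loose on the worktop beside the board; to be left alone; origin at the centre of its underside
- line_0 (a point): the +y end of the line, under a pad, at the level of the board's white top (20 mm); line_0 to line_8 follow the line in order, 43 mm apart along it
- line_1 (a point): a round black mark, 9 mm across, on the line, 45 degrees along the bend at +y, at the level of the board's white top (20 mm); line_0 to line_8 follow the line in order, 43 mm apart along it
- line_2 (a point): a round black mark, 9 mm across, on the line, 90 degrees along the bend at +y, at the level of the board's white top (20 mm); line_0 to line_8 follow the line in order, 43 mm apart along it
- line_3 (a point): a round black mark, 9 mm across, on the line, 135 degrees along the bend at +y, at the level of the board's white top (20 mm); line_0 to line_8 follow the line in order, 43 mm apart along it
- line_4 (a point): the round black mark where the two bends meet, at the board's centre, at the level of the board's white top (20 mm); line_0 to line_8 follow the line in order, 43 mm apart along it
- line_5 (a point): a round black mark, 9 mm across, on the line, 45 degrees along the bend at -y, at the level of the board's white top (20 mm); line_0 to line_8 follow the line in order, 43 mm apart along it
- line_6 (a point): a round black mark, 9 mm across, on the line, 90 degrees along the bend at -y, at the level of the board's white top (20 mm); line_0 to line_8 follow the line in order, 43 mm apart along it
- line_7 (a point): a round black mark, 9 mm across, on the line, 135 degrees along the bend at -y, at the level of the board's white top (20 mm); line_0 to line_8 follow the line in order, 43 mm apart along it
- line_8 (a point): the -y end of the line, under a pad, at the level of the board's white top (20 mm); line_0 to line_8 follow the line in order, 43 mm apart along it

How it is judged:
By the outcome, as a careful person would: the job done as asked, in the order asked, and still so for the second after the job is handed in, while the arm keeps its last pose, push and grip.
It also fails if it takes over 42 s, if anything falls off the work surface, if the arm or the gripper's body presses on something with over 40 N, if the wrist force passes 120 N, or if a joint passes its speed limit or range.

ROBOT

A 6-joint arm with a two-finger parallel gripper is mounted at the origin on a cart in front of the work surface, level with it; the furniture and walls round the work are solid. World frame = base frame: x ahead of the robot, y to its left, z up, the work surface at z = 0. Lengths are in mm, angles in rad, forces in N, time in s.
With the tool pointing down it reaches from about 275 to 850 mm from the base axis. Payload 5.2 kg.
Tool frame: the origin (TCP) lies midway between the tips of the shut fingers; the grasp point (between the pads) lies 19 mm behind it (arm.grasp_offset is the distance from the TCP to the grasp point, in mm); z points along the fingers, y is the direction in which the jaws open and shut (so a half turn about z gives the same grasp; the last joint's range is limited). The gripper opens to 85 mm and grips with 20 to 120 N. Pads are 22 mm wide; open, the fingers measure 114 mm over their backs; the gripper's body (76 mm by 85 mm) begins 54 mm behind the grasp point. The pads swing forward as they close: fully open they stand 13 mm farther back than shut.
Start: joints at [-1.459, 0.259, 1.535, -0, 1.348, -0.203], TCP at [170.315, -522.97, 231.31] pointing down, gripper open.
Joint ranges: [-3.14, 3.14], [-0.91, 2.08], [0.19, 2.58], [-1.22, 4.36], [0.22, 2.71], [-3.12, 3.12]. Speed limits (rad/s): [2.57, 2.57, 3.14, 3.14, 3.14, 3.14].

INTERFACE

Orientations are given as a unit quaternion [w, x, y, z].
In Python, from rig import arm gives the robot as it stands.
- The arm moves only by the tool carry_out, never from a script. Its argument "rows" is a list of rows, each an object with "rot": the turn, a rotation vector about the tool's x, y, z in units of 5 degrees (1.0 is 5 degrees), a list of three; "dp": the shift along the tool's x, y, z in units of 60 mm (1.0 is 60 mm), a list of three; "fingers": the closure, from 0 (fully open) to 1 (shut). In form: [{"rot": [wx, wy, wz], "dp": [dx, dy, dz], "fingers": fingers}, ...]. A call has 1 to 8 rows; each row is the pose to reach, as a shift and turn from the pose measured when the call began, along the tool's axes at that moment; what a row does not reach only later rows make up. A row lasts 1/8 s, in which the tool goes at most 62.5 mm and 10.7 degrees, less where a joint would pass 70% of its speed; a pose out of reach is approached as far as the arm can. A call with a gripper value outside its range is refused whole. The fingers move at their own pace and stop on an object; the grip force is fixed at half the most. Time passes only in rows, so rows that repeat a pose let the fingers close. It gives the time, the measured TCP pose, the force and the opening at its end, in the units of the state.
- arm.sense(): the state, without advancing time (a new reading comes with each control period).
- arm.grab_frame(name): name is "side" or "top" or "wrist"; returns the picture (384x512x3 uint8, red, green, blue); there is no depth.
- arm.get_calibration(name): a dict with "fx", "fy", "cx", "cy" (pixels), "k1" (the pictures are not rectified: a ray, as slopes to the right and down, at radius r is drawn at 1 + k1 r^2 times it, then the intrinsics apply), "origin" and "rotation" of the camera in the world. Camera axes: x right, y up, looking along -z (the intrinsics and any distortion apply to the point x, -y, -z); pixel columns grow to the right and rows downward; lengths in mm; the calibration is good to about 2 mm. A picture is of the moment at which its call begins: read the wrist's pose just before it. get_calibration takes no time and is no camera call; for the wrist camera it gives the pose at the moment of the call.
- arm.close_job(): hands the job in, once; it reports no verdict.
The state is a dict: "time": time; "q": joint angles; "qd": joint speeds; "tau": joint torques, N m; "position": TCP position; "orientation": TCP orientation; "force": force on the tool from outside, world axes, zero at the start; "torque": the same for the moment, N m; "finger_gap": finger opening in mm.
Only numpy, scipy, OpenCV 4.12 (cv2) and the standard library are available. Lean on these libraries where they do the work, as an engineer would, in place of code of your own. Each camera call takes 0.05 s, during which the arm holds its last target.

## Working session

There is one attempt and no reset: what is moved stays moved. The work goes in short steps, Python scripts to look and compute and a tool call to move; the robot and the scene stay as the last step left them, time stands still between calls to the robot, and variables do not carry over. Pictures are saved under pics/ and viewed, and the job is handed in when it is done.

Besides the shell and the picture viewer there is one more tool, called as name([rows], argument=value, ...), one row to a line, values as JSON. carry_out: Moves the arm, as the interface text tells. Its arguments: {"type":"object","properties":{"rows":{"type":"array","items":{"type":"object","properties":{"rot":{"type":"array","items":{"type":"number"}},"dp":{"type":"array","items":{"type":"number"}},"fingers":{"type":"number"}}}}},"required":["rows"]}

```bash
ls; mkdir -p pics
python3 - <<'E'
from rig import arm
import cv2
s=arm.sense();print(s)
for n in("top","side"):
    c=arm.get_calibration(n);print(n,c)
    im=arm.grab_frame(n);cv2.imwrite(f"pics/{n}0.png",im[:,:,::-1])
E
```

```text
pics
{'time': 0.0, 'q': array([-1.45882517e+00,  2.59352471e-01,  1.53606711e+00, -5.58388087e-06,
        1.34802797e+00, -2.02787441e-01]), 'qd': array([-1.38221381e-03,  2.26176512e-05,  4.04909767e-04,  1.02724515e-03,
        3.82070349e-04,  9.16939809e-04]), 'tau': array([-1.00733931e-03, -4.46035731e+01, -2.90573019e+01, -2.87559606e-04,
        1.15987135e-02,  1.50824398e-06]), 'position': array([ 170.23948312, -522.433583  ,  230.47602442]), 'orientation': array([-9.26613882e-04,  9.87640896e-01,  1.56730980e-01,  3.93795703e-05]), 'force': array([-0.03423519,  0.00542645,  0.54961966]), 'torque': array([-0.02252517, -0.02069669, -0.0086561 ]), 'finger_gap': 85.50323450948535}
top {'fx': 443.727979958775, 'fy': 443.727979958775, 'cx': 250.2233669502989, 'cy': 191.3218321784697, 'k1': -0.05786382474394435, 'origin': array([429.85742234, 103.51278273, 891.37266812]), 'rotation': array([ 0.71076744,  0.01900454, -0.04231941, -0.70189568])}
side {'fx': 377.93970890071745, 'fy': 377.93970890071745, 'cx': 254.1051193303208, 'cy': 193.2589390490222, 'k1': 0.025713497956003785, 'origin': array([  95.55650481, -509.49160505,  505.6886371 ]), 'rotation': array([ 0.82721253,  0.47513412, -0.15361187, -0.25762451])}
```

View pics/top0.png

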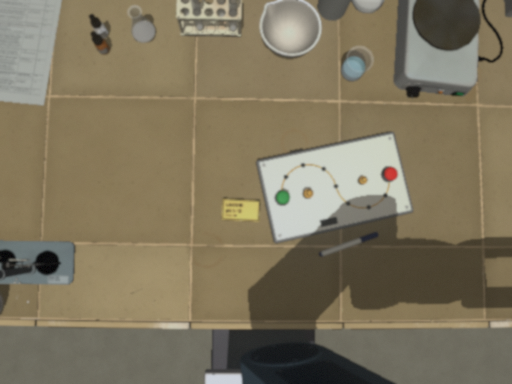

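View pics/side0.png

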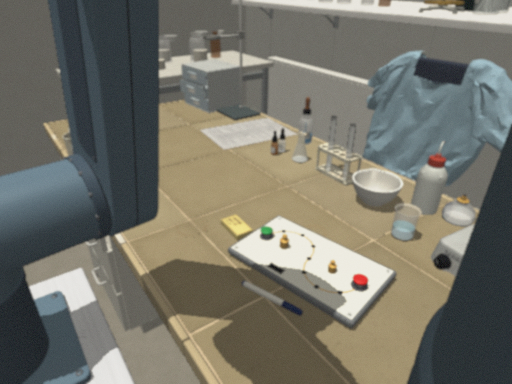

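The top picture shows the board with the green pad at about (282,197), the red at (389,174), the bend on the green side bulging up (world +x), the pen at (348,243) and the box at (240,209). Now I'll measure.

```bash
cat > h.py <<'E'
import numpy as np,cv2
from scipy.spatial.transform import Rotation as R
def quat(q): return R.from_quat(np.r_[q[1:],q[0]])
def ray(c,u,v):
    K=np.array([[c['fx'],0,c['cx']],[0,c['fy'],c['cy']],[0,0,1.]])
    p=cv2.undistortPoints(np.array([[[u,v]]],float),K,np.array([c['k1'],0,0,0,0]),).ravel()
    # exact forward model is 1+k1 r^2 -> same as OpenCV k1
    return quat(c['rotation']).apply([p[0],-p[1],-1])
def plane(c,u,v,z):
    d=ray(c,u,v);o=np.array(c['origin']);return o+d*(z-o[2])/d[2]
def proj(c,P):
    p=quat(c['rotation']).inv().apply(np.array(P)-c['origin']);x=p[0]/-p[2];y=-p[1]/-p[2];f=1+c['k1']*(x*x+y*y)
    return np.array([c['fx']*x*f+c['cx'],c['fy']*y*f+c['cy']])
def blobs(m,amin=5):
    n,l,s,ce=cv2.connectedComponentsWithStats(m.astype(np.uint8));return [(ce[i].round(2),s[i,4]) for i in range(1,n) if s[i,4]>=amin]
def board(p0,p8):
    # p0: line_0, p8: line_8 world xy ; returns function board->world
    c=(p0+p8)/2;y=(p0-p8)/np.linalg.norm(p0-p8);x=np.array([y[1],-y[0]])
    return lambda b:c+b[0]*x+b[1]*y
def lp(a): # a in 0..360 degrees along line
    if a<=180: t=np.radians(90-a);return np.array([55*np.cos(t),55+55*np.sin(t)])
    t=np.radians(90+(a-180));return np.array([55*np.cos(t),-55+55*np.sin(t)])
E
python3 - <<'E'
from rig import arm
from h import *
for n,roi in(("top",(120,250,250,420)),("side",(210,330,220,400))):
    c=arm.get_calibration(n);im=cv2.imread(f"pics/{n}0.png");h=cv2.cvtColor(im,cv2.COLOR_BGR2HSV)
    H,S,V=cv2.split(h);r=np.zeros(H.shape,bool);r[roi[0]:roi[1],roi[2]:roi[3]]=1
    g=r&(H>55)&(H<90)&(S>120);d=r&((H<6)|(H>174))&(S>140)
    G=blobs(g);D=blobs(d);print(n,G,D)
    for b in G+D: print(b,plane(c,*b[0],38).round(1))
    if n=="top":
        G0=plane(c,*max(G,key=lambda b:b[1])[0],39)[:2];D0=plane(c,*max(D,key=lambda b:b[1])[0],39)[:2]
        print("dist",np.linalg.norm(G0-D0))
        f=board(G0,D0)
        for i in range(9): 
            w=f(lp(45*i));p=proj(c,[*w,20]);print(i,w.round(1),p.round(1))
        print(blobs(r&(V<90),3))
        cr=cv2.resize(im[125:250,250:420],None,fx=4.5,fy=4.5,interpolation=cv2.INTER_CUBIC)
        for i in range(0,361,15):
            p=(proj(c,[*f(lp(i)),20])-[250,125]+.5)*4.5;cv2.circle(cr,tuple(p.astype(int)),2,(255,0,255),-1)
        cv2.imwrite("pics/top_ov.png",cr)
E
```

```text
top [(array([282.29, 197.  ]), np.int32(95))] [(array([390.1 , 173.38]), np.int32(122))]
(array([282.29, 197.  ]), np.int32(95)) [494.1  13.6  38. ]
(array([390.1 , 173.38]), np.int32(122)) [ 543.6 -199.7   38. ]
dist 218.65427827352278
0 [493.9  14.3] [280.9 197.8]
1 [535.4   7.4] [284.5 176.9]
2 [559.9 -26.8] [301.7 165. ]
3 [553.  -68.3] [322.4 168.8]
4 [518.8 -92.8] [334.6 186. ]
5 [ 484.5 -117.3] [346.9 203.4]
6 [ 477.6 -158.8] [367.5 207.1]
7 [ 502.1 -193.1] [384.1 195. ]
8 [ 543.7 -200. ] [387.2 174.5]
[(array([295.38, 150.85]), np.int32(34)), (array([264., 158.]), np.int32(3)), (array([382.64, 173.18]), np.int32(11)), (array([385.  , 195.29]), np.int32(7)), (array([347.8, 203. ]), np.int32(10)), (array([368.33, 206.75]), np.int32(12)), (array([362.55, 236.1 ]), np.int32(2413)), (array([329.22, 221.5 ]), np.int32(96))]
side [(array([266.08, 230.47]), np.int32(51))] [(array([359.93, 279.57]), np.int32(116))]
(array([266.08, 230.47]), np.int32(51)) [492.4   7.4  38. ]
(array([359.93, 279.57]), np.int32(116)) [ 542.  -205.2   38. ]
```

View pics/top_ov.png

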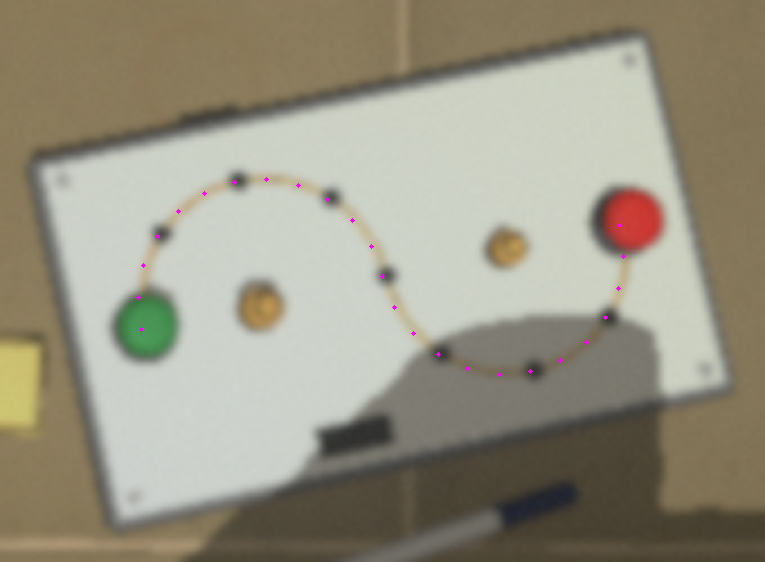

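```bash
cat >> h.py <<'E'
from scipy.optimize import least_squares
def fitboard(pts,idx):
    # rigid fit of marks, known size
    B=np.array([lp(45*i) for i in idx]);P=np.array(pts)[:,:2]
    def T(p,B): 
        c,s=np.cos(p[2]),np.sin(p[2]);return B@np.array([[c,s],[-s,c]])+p[:2]
    r=least_squares(lambda p:(T(p,B)-P).ravel(),[P[:,0].mean(),P[:,1].mean(),np.radians(13)])
    return r.x,(T(r.x,B)-P).round(1),T
def todp(s,target): # tool-axis shift in units
    return quat(s['orientation']).inv().apply(np.array(target)-s['position'])/60
def markfind(im,c,guess,z=20,rad=7):
    g=cv2.cvtColor(im,cv2.COLOR_RGB2GRAY).astype(float);out=[]
    for w in guess:
        p=proj(c,[*w,z]);u,v=np.round(p).astype(int)
        if not(rad<=u<512-rad and rad<=v<384-rad): out.append(None);continue
        a=g[v-rad:v+rad+1,u-rad:u+rad+1];t=np.median(a);wgt=np.clip(t-a-0.35*(t-a.min()),0,None)
        yy,xx=np.mgrid[v-rad:v+rad+1,u-rad:u+rad+1];
        cu,cv_=(wgt*xx).sum()/wgt.sum(),(wgt*yy).sum()/wgt.sum();out.append((plane(c,cu,cv_,z),np.array([cu,cv_])-p))
    return out
E
python3 - <<'E'
from rig import arm
from h import *
c=arm.get_calibration("top");im=cv2.imread("pics/top0.png")[:,:,::-1].copy()
f=board(np.array([493.9,14.3]),np.array([543.7,-200.]))
m=markfind(im,c,[f(lp(45*i)) for i in range(1,8)],rad=5)
for i in m: print(i[0].round(1),i[1].round(2))
x,r,T=fitboard([i[0] for i in m],range(1,8));print(x,np.degrees(x[2]),r.tolist())
print(T(x,np.array([lp(45*i) for i in range(9)])).round(1).tolist())
s=arm.sense();print(s['time'],todp(s,[480,-95,300]))
w=arm.grab_frame("wrist");cv2.imwrite("pics/w0.png",w[:,:,::-1]);cw=arm.get_calibration("wrist");print(cw,quat(s['orientation']).inv().apply(cw['origin']-s['position']))
print(quat(cw['rotation']).as_matrix().round(2))
E
```

```text
[536.3   5.6  20. ] [ 0.93 -0.44]
[560.6 -28.6  20. ] [ 0.88 -0.31]
[553.7 -70.1  20. ] [ 0.85 -0.31]
[519.4 -94.6  20. ] [ 0.85 -0.28]
[ 484.8 -119.1   20. ] [ 0.88 -0.11]
[ 478.2 -160.4   20. ] [ 0.77 -0.26]
[ 501.2 -194.5   20. ] [0.68 0.49]
[ 5.19173936e+02 -9.45295174e+01  2.22268068e-01] 12.735022244248412 [[0.1, 0.1], [0.1, -0.2], [-0.1, -0.2], [-0.2, 0.0], [-0.0, 0.3], [-0.6, 0.1], [0.7, -0.2]]
[[494.9, 12.8], [536.4, 5.6], [560.7, -28.8], [553.6, -70.2], [519.2, -94.5], [484.8, -118.8], [477.7, -160.3], [501.9, -194.7], [543.4, -201.8]]
0.1 [ 7.11504988 -5.17822506 -1.14674881]
{'fx': 335.91605417915565, 'fy': 335.91605417915565, 'cx': 255.10929920427515, 'cy': 191.32097962174564, 'k1': -0.004592444221546372, 'origin': array([ 236.38665643, -500.81245221,  375.1104309 ]), 'rotation': array([ 0.80132643, -0.10931422,  0.08100658, -0.58254982])} [  69.63795588   -0.37070179 -144.52966908]
[[ 0.31  0.92  0.26]
 [-0.95  0.3   0.08]
 [-0.   -0.27  0.96]]
```

View pics/w0.png

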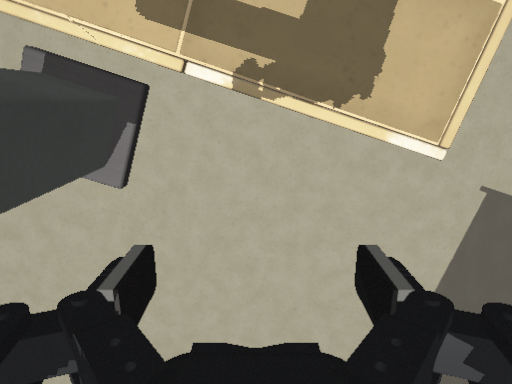

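The mark fit on the top view is within 0.7 mm of the given shape. Next I go above the board with the fingers shut for a check with the wrist camera.

carry_out([
  {"rot":[0,0,0],"dp":[0.5,-0.35,-0.08],"fingers":1},
  {"rot":[0,0,0],"dp":[1.2,-0.87,-0.15],"fingers":1},
  {"rot":[0,0,0],"dp":[2.0,-1.45,-0.25],"fingers":1},
  {"rot":[0,0,0],"dp":[2.8,-2.05,-0.35],"fingers":1},
  {"rot":[0,0,0],"dp":[3.6,-2.6,-0.45],"fingers":1},
  {"rot":[0,0,0],"dp":[4.4,-3.2,-0.5],"fingers":1},
  {"rot":[0,0,0],"dp":[5.2,-3.8,-0.5],"fingers":1},
  {"rot":[0,0,0],"dp":[5.8,-4.2,-0.5],"fingers":1},
])

```text
time: 1.15
position: [424.0, -172.9, 261.2]
orientation: [-0.001, 0.988, 0.157, 0.0]
force: [0.4, -0.6, 0.3]
finger_gap: 0.1
```

Run:
```python
from rig import arm
from h import *
s=arm.sense();print(s,todp(s,[500,-95,260]))
```

```text
{'time': 1.15, 'q': array([-6.32708772e-01,  7.02850402e-02,  1.69018426e+00,  1.33904468e-03,
        1.38200468e+00,  6.21625710e-01]), 'qd': array([ 0.77000726,  0.16122807, -0.17125428, -0.00915401,  0.00588748,
        0.76854998]), 'tau': array([ -2.88144574, -35.63783526, -28.30320418,   0.21237246,
         0.25927677,  -0.88448508]), 'position': array([ 423.95353228, -172.89954751,  261.16242742]), 'orientation': array([-7.75707341e-04,  9.87527112e-01,  1.57447059e-01,  1.57677071e-04]), 'force': array([ 0.44169135, -0.6408388 ,  0.29472486]), 'torque': array([-0.02570155, -0.01819685,  0.07390405]), 'finger_gap': 0.07082463041433383} [ 1.60832712 -0.8397936   0.02151246]
```

carry_out([
  {"rot":[0,0,0],"dp":[0.8,-0.45,0],"fingers":1},
  {"rot":[0,0,0],"dp":[1.4,-0.75,0],"fingers":1},
  {"rot":[0,0,0],"dp":[1.6,-0.85,0.02],"fingers":1},
  {"rot":[0,0,0],"dp":[1.6,-0.85,0.02],"fingers":1},
  {"rot":[0,0,0],"dp":[1.6,-0.85,0.02],"fingers":1},
])

```text
time: 1.78
position: [498.6, -95.5, 259.9]
orientation: [-0.001, 0.988, 0.157, -0.0]
force: [-1.7, -0.1, 0.5]
finger_gap: -0.0
```

Run:
```python
from rig import arm
from h import *
s=arm.sense();print(s['position'],s['qd'].round(3),s['force'],s['time'])
c=arm.get_calibration("wrist");im=arm.grab_frame("wrist")
P=np.array([[494.9,12.8],[536.4,5.6],[560.7,-28.8],[553.6,-70.2],[519.2,-94.5],[484.8,-118.8],[477.7,-160.3],[501.9,-194.7],[543.4,-201.8]])
ov=im[:,:,::-1].copy()
for p in P: 
    u=proj(c,[*p,20]);cv2.circle(ov,tuple(u.round().astype(int)),2,(255,0,255),-1)
for p in P[[0,8]]:
    u=proj(c,[*p,40]);cv2.circle(ov,tuple(u.round().astype(int)),2,(255,255,0),-1)
cv2.imwrite("pics/w1.png",im[:,:,::-1]);cv2.imwrite("pics/w1o.png",ov)
m=markfind(im,c,P,rad=9);I=[i for i in range(1,8) if m[i] is not None]
for i in I: print(i,m[i][0].round(1),m[i][1].round(2))
x,r,T=fitboard([m[i][0] for i in I],I);print(x,r.tolist());print(T(x,np.array([lp(45*i) for i in range(9)])).round(1).tolist())
H,S,V=cv2.split(cv2.cvtColor(im,cv2.COLOR_RGB2HSV))
for b in blobs((H>55)&(H<90)&(S>120),40)+blobs(((H<6)|(H>174))&(S>140),40): print(b,plane(c,*b[0],39).round(1))
```

```text
[498.56438263 -95.47573654 259.90951425] [-0.012 -0.007 -0.001  0.002 -0.002  0.003] [-1.70586807 -0.05584564  0.50795719] 1.775
1 [537.2   5.6  20. ] [ 0.18 -0.76]
2 [562.1 -28.2  20. ] [-0.18 -1.42]
3 [555.  -69.9  20. ] [ 0.17 -1.34]
4 [520.5 -94.6  20. ] [ 0.45 -1.01]
5 [ 487.  -117.9   20. ] [-0.17 -1.94]
6 [ 479.1 -160.9   20. ] [ 0.9  -0.94]
7 [ 503.6 -195.4   20. ] [ 1.08 -1.14]
[ 5.20635390e+02 -9.44751077e+01  2.26216906e-01] [[0.2, 0.1], [-0.2, -0.3], [-0.1, -0.1], [0.2, 0.2], [-0.6, -1.0], [0.2, 0.5], [0.2, 0.7]]
[[496.0, 12.7], [537.5, 5.7], [561.9, -28.5], [554.9, -70.1], [520.6, -94.5], [486.3, -118.9], [479.4, -160.4], [503.8, -194.7], [545.3, -201.7]]
(array([160.87, 133.78]), np.int32(472)) [496.8  12.2  39. ]
(array([361.15, 151.58]), np.int32(478)) [ 545.7 -200.7   39. ]
```

View pics/w1o.png

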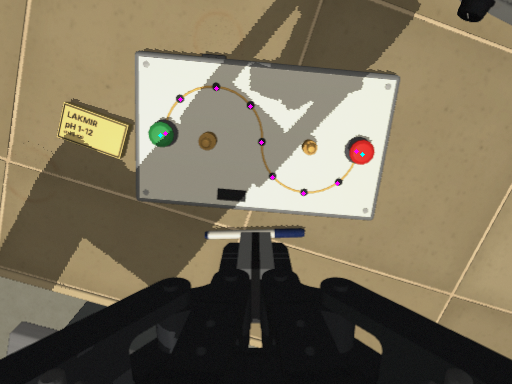

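The wrist view puts the fit within 1.5 mm of the top view (green at (161,134), red at (361,152)), and the shut fingers show at the bottom centre. I'll use the board centre (520.2, -94.5) at 0.225 rad.

```bash
cat >> h.py <<'E'
X=np.array([520.2,-94.5,.225])
def W(a):
    c,s=np.cos(X[2]),np.sin(X[2]);return X[:2]+np.array([[c,-s],[s,c]])@lp(a)
E
python3 - <<'E'
from rig import arm
from h import *
s=arm.sense();print(W(0),W(360))
for z in(60,46):print(todp(s,[*W(0),z]))
E
```

```text
[495.65830017  12.72735178] [ 544.74169983 -201.72735178]
[ 0.51248752 -1.72763266  3.33704114]
[ 0.512487   -1.72731552  3.57037425]
```

carry_out([
  {"rot":[0,0,0],"dp":[0.25,-0.9,0.4],"fingers":1},
  {"rot":[0,0,0],"dp":[0.5,-1.5,1.0],"fingers":1},
  {"rot":[0,0,0],"dp":[0.51,-1.73,1.7],"fingers":1},
  {"rot":[0,0,0],"dp":[0.51,-1.73,2.4],"fingers":1},
  {"rot":[0,0,0],"dp":[0.51,-1.73,2.9],"fingers":1},
  {"rot":[0,0,0],"dp":[0.51,-1.73,3.2],"fingers":1},
  {"rot":[0,0,0],"dp":[0.51,-1.73,3.34],"fingers":1},
  {"rot":[0,0,0],"dp":[0.51,-1.73,3.34],"fingers":1},
])

```text
time: 2.82
position: [495.3, 12.1, 59.8]
orientation: [-0.001, 0.988, 0.156, -0.0]
force: [0.8, -0.1, 0.4]
finger_gap: -0.2
```

Run:
```python
from rig import arm
from h import *
s=arm.sense();print(s['time'],s['position'],s['qd'].round(3),s['force'])
for n in("wrist","side"):
    c=arm.get_calibration(n);im=arm.grab_frame(n)[:,:,::-1].copy()
    for z,col in((20,(255,0,255)),(40,(255,255,0))):
      for a in(0,45,90,135,180,225,270,315,360): cv2.circle(im,tuple(proj(c,[*W(a),z]).round().astype(int)),1,col,-1)
    u=proj(c,s['position']);print(n,u);cv2.circle(im,tuple(u.round().astype(int)),2,(0,255,255),-1)
    if n=="side": im=cv2.resize(im[180:340,200:420],None,fx=3.5,fy=3.5)
    cv2.imwrite(f"pics/{n}2.png",im)
print(todp(s,[*W(0),46]))
```

```text
2.825 [495.28114971  12.12530108  59.83187497] [ 0.006 -0.015 -0.018  0.001  0.009  0.001] [ 0.75417528 -0.13560807  0.37541651]
wrist [256.62173479 251.07359691]
side [266.12583061 220.41594902]
[ 0.00916999 -0.00726665  0.23053841]
```

View pics/wrist2.png

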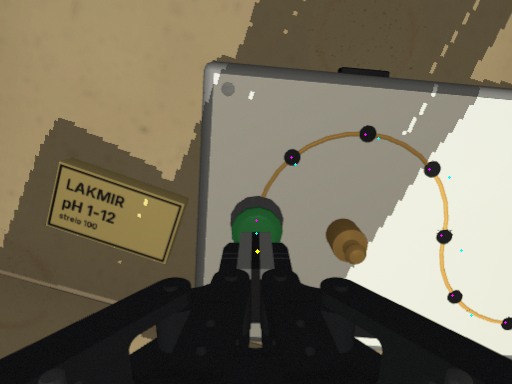

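View pics/side2.png

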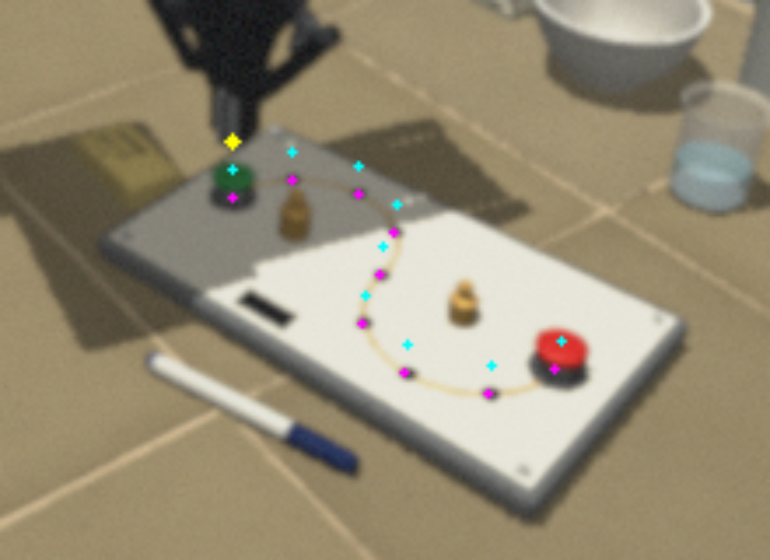

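Markers line up with the marks in both views, and the closed tips (yellow) are over the green pad. Now I press it gently.

carry_out([
  {"rot":[0,0,0],"dp":[0.01,-0.01,0.15],"fingers":1},
  {"rot":[0,0,0],"dp":[0.01,-0.01,0.25],"fingers":1},
  {"rot":[0,0,0],"dp":[0.01,-0.01,0.32],"fingers":1},
  {"rot":[0,0,0],"dp":[0.01,-0.01,0.38],"fingers":1},
  {"rot":[0,0,0],"dp":[0.01,-0.01,0.38],"fingers":1},
])

```text
time: 3.55
position: [496.3, 13.2, 37.6]
orientation: [-0.001, 0.988, 0.156, 0.0]
force: [-0.9, -0.0, 0.2]
finger_gap: 0.1
```

Run:
```python
from rig import arm
from h import *
s=arm.sense();print(s['time'],s['position'],s['qd'].round(3),s['force'])
```

```text
3.55 [496.27754529  13.16481465  37.57722439] [ 0.001 -0.007 -0.002 -0.001  0.009  0.   ] [-0.88136176 -0.04524458  0.18031555]
```

carry_out([
  {"rot":[0,0,0],"dp":[0,0,0.04],"fingers":1},
  {"rot":[0,0,0],"dp":[0,0,0.06],"fingers":1},
  {"rot":[0,0,0],"dp":[0,0,0.06],"fingers":1},
])

```text
time: 3.92
position: [496.5, 13.2, 34.1]
orientation: [-0.0, 0.988, 0.156, 0.001]
force: [0.3, 0.3, 2.5]
finger_gap: 0.5
```

Run:
```python
from rig import arm
from h import *
s=arm.sense();print(s['time'],s['position'],s['qd'].round(3),s['force'])
for n in("wrist","side"):
    im=arm.grab_frame(n)[:,:,::-1].copy()
    im=cv2.resize(im[190:250,230:300],None,fx=8,fy=8) if n=="side" else im[150:350,150:400]
    cv2.imwrite(f"pics/{n}3.png",im)
    if n=="wrist":s=arm.sense();print(s['force'],s['position'])
```

```text
3.925 [496.47072134  13.15095085  34.12590037] [-0.    -0.001 -0.002  0.001  0.001  0.002] [0.29385602 0.33322123 2.46920922]
[-0.00594278  0.51060882  2.29115349] [496.45625648  13.13801798  34.15165155]
```

View pics/side3.png

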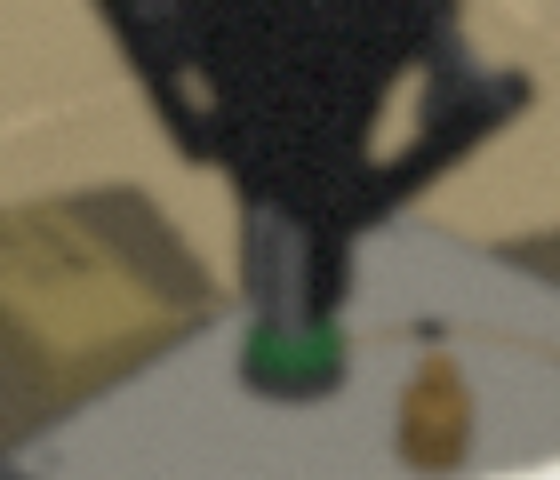

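View pics/wrist3.png

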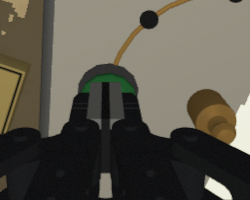

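The pad is down about 5 mm (2.4 N, and the green visibly sinks). I'll press about 1.5 mm further, then let it come up.

carry_out([
  {"rot":[0,0,0],"dp":[0,0,0.025],"fingers":1},
  {"rot":[0,0,0],"dp":[0,0,0.025],"fingers":1},
  {"rot":[0,0,0],"dp":[0,0,0.025],"fingers":1},
])

```text
time: 4.4
position: [496.5, 13.1, 32.7]
orientation: [-0.0, 0.988, 0.156, 0.0]
force: [-1.2, 0.5, 3.8]
finger_gap: 0.2
```

carry_out([
  {"rot":[0,0,0],"dp":[0,0,-0.06],"fingers":1},
  {"rot":[0,0,0],"dp":[0,0,-0.14],"fingers":1},
  {"rot":[0,0,0],"dp":[0,0,-0.21],"fingers":1},
  {"rot":[0,0,0],"dp":[0,0,-0.21],"fingers":1},
  {"rot":[0,0,0],"dp":[0,0,-0.21],"fingers":1},
])

```text
time: 5.03
position: [496.4, 13.2, 45.2]
orientation: [-0.0, 0.988, 0.156, 0.0]
force: [0.7, 0.7, 0.3]
finger_gap: -0.2
```

Run:
```python
from rig import arm
from h import *
s=arm.sense();print(s['time'],s['position'],s['qd'].round(3),s['force'])
im=arm.grab_frame("side")[:,:,::-1];cv2.imwrite("pics/side4.png",cv2.resize(im[190:250,230:300],None,fx=8,fy=8))
for a in np.arange(7.5,121,7.5):print(a,todp(s,[*W(a),45.5]).round(3))
```

```text
5.025 [496.36039283  13.1567993   45.24387132] [ 0.001  0.004  0.    -0.001  0.002 -0.001] [0.68304823 0.71692908 0.29090015]
7.5 [ 0.105  0.022 -0.004]
15.0 [ 0.22   0.055 -0.004]
22.5 [ 0.33   0.104 -0.004]
30.0 [ 0.432  0.166 -0.004]
37.5 [ 0.526  0.242 -0.004]
45.0 [ 0.608  0.328 -0.004]
52.5 [ 0.679  0.425 -0.004]
60.0 [ 0.737  0.53  -0.004]
67.5 [ 0.78   0.642 -0.004]
75.0 [ 0.808  0.759 -0.004]
82.5 [ 0.821  0.878 -0.004]
90.0 [ 0.818  0.998 -0.004]
97.5 [ 0.8    1.116 -0.004]
105.0 [ 0.766  1.231 -0.004]
112.5 [ 0.717  1.341 -0.005]
120.0 [ 0.655  1.443 -0.005]
```

View pics/side4.png

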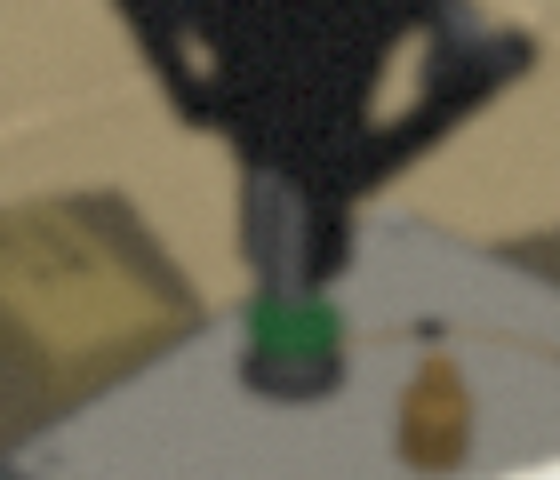

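The pad is up again and the tips are clear above it. I start the trace at z≈45.

carry_out([
  {"rot":[0,0,0],"dp":[0.105,0.022,0],"fingers":1},
  {"rot":[0,0,0],"dp":[0.22,0.055,0],"fingers":1},
  {"rot":[0,0,0],"dp":[0.33,0.104,0],"fingers":1},
  {"rot":[0,0,0],"dp":[0.432,0.166,0],"fingers":1},
  {"rot":[0,0,0],"dp":[0.526,0.242,0],"fingers":1},
  {"rot":[0,0,0],"dp":[0.608,0.328,0],"fingers":1},
  {"rot":[0,0,0],"dp":[0.679,0.425,0.02],"fingers":1},
  {"rot":[0,0,0],"dp":[0.737,0.53,0.05],"fingers":1},
])

```text
time: 6.08
position: [548.6, -3.8, 42.1]
orientation: [-0.0, 0.988, 0.156, 0.0]
force: [0.5, 0.3, -0.0]
finger_gap: 0.1
```

```bash
cat > t.py <<'E'
import sys
from rig import arm
from h import *
s=arm.sense();p=s['position'];print(s['time'],p,s['force'].round(1))
A=np.arange(0,360.5,.5);d=[np.linalg.norm(W(a)-p[:2]) for a in A];print("on line at",A[np.argmin(d)],"off",min(d))
a0=float(sys.argv[1]);z=float(sys.argv[2])
for a in a0+7.5*np.arange(1,9):
    if a<=360: print(a,todp(s,[*W(a),z]).round(3).tolist())
E
python3 t.py 60 42
```

```text
6.075 [548.57479713  -3.76394505  42.08492447] [ 0.5  0.3 -0. ]
on line at 60.5 off 0.048721499301174045
67.5 [0.039, 0.105, 0.001]
75.0 [0.068, 0.222, 0.001]
82.5 [0.08, 0.341, 0.001]
90.0 [0.078, 0.461, 0.001]
97.5 [0.059, 0.579, 0.001]
105.0 [0.025, 0.694, 0.001]
112.5 [-0.023, 0.804, 0.001]
120.0 [-0.086, 0.906, 0.001]
```

carry_out([
  {"rot":[0,0,0],"dp":[0.039,0.105,0],"fingers":1},
  {"rot":[0,0,0],"dp":[0.068,0.222,0],"fingers":1},
  {"rot":[0,0,0],"dp":[0.08,0.341,0],"fingers":1},
  {"rot":[0,0,0],"dp":[0.078,0.461,0],"fingers":1},
  {"rot":[0,0,0],"dp":[0.059,0.579,0],"fingers":1},
  {"rot":[0,0,0],"dp":[0.025,0.694,0],"fingers":1},
  {"rot":[0,0,0],"dp":[-0.023,0.804,0],"fingers":1},
  {"rot":[0,0,0],"dp":[-0.086,0.906,0],"fingers":1},
])

```text
time: 7.08
position: [560.3, -57.6, 42.0]
orientation: [-0.0, 0.988, 0.156, 0.0]
force: [-0.4, -0.2, -0.1]
finger_gap: -0.1
```

```bash
python3 t.py 120 42
python3 - <<'E'
from rig import arm
from h import *
c=arm.get_calibration("wrist");im=arm.grab_frame("wrist")[:,:,::-1].copy()
for a in range(0,361,45): cv2.circle(im,tuple(proj(c,[*W(a),20]).round().astype(int)),1,(255,0,255),-1)
cv2.imwrite("pics/w5.png",im)
E
```

```text
7.075 [560.3216359  -57.57350828  42.03256929] [-0.4 -0.2 -0.1]
on line at 120.5 off 0.05783477015709662
127.5 [-0.07, 0.086, 0.0]
135.0 [-0.157, 0.169, 0.0]
142.5 [-0.253, 0.24, 0.0]
150.0 [-0.359, 0.297, -0.0]
157.5 [-0.471, 0.34, -0.0]
165.0 [-0.587, 0.369, -0.0]
172.5 [-0.706, 0.382, -0.0]
180.0 [-0.826, 0.379, -0.0]
```

View pics/w5.png

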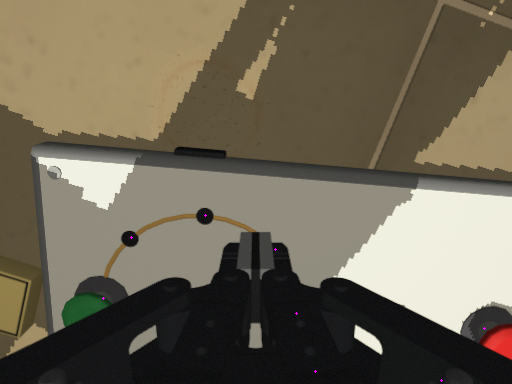

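The view agrees: the tips cover the line past mark 2, and the marks at (205,215) and (130,239) sit on my fit.

carry_out([
  {"rot":[0,0,0],"dp":[-0.07,0.086,0],"fingers":1},
  {"rot":[0,0,0],"dp":[-0.157,0.169,0],"fingers":1},
  {"rot":[0,0,0],"dp":[-0.253,0.24,0],"fingers":1},
  {"rot":[0,0,0],"dp":[-0.359,0.297,0],"fingers":1},
  {"rot":[0,0,0],"dp":[-0.471,0.34,0],"fingers":1},
  {"rot":[0,0,0],"dp":[-0.587,0.369,0],"fingers":1},
  {"rot":[0,0,0],"dp":[-0.706,0.382,0],"fingers":1},
  {"rot":[0,0,0],"dp":[-0.826,0.379,0],"fingers":1},
])

```text
time: 8.12
position: [519.5, -95.4, 42.0]
orientation: [-0.0, 0.988, 0.156, 0.0]
force: [-0.2, 0.5, -0.9]
finger_gap: 0.0
```

```bash
python3 t.py 180 42
```

```text
8.125 [519.51374568 -95.35049502  41.98089533] [-0.2  0.5 -0.9]
on line at 181.0 off 0.6751963685970037
187.5 [-0.105, -0.013, -0.0]
195.0 [-0.224, 0.0, -0.0]
202.5 [-0.34, 0.028, -0.001]
210.0 [-0.452, 0.072, -0.001]
217.5 [-0.557, 0.129, -0.001]
225.0 [-0.654, 0.2, -0.001]
232.5 [-0.741, 0.283, -0.001]
240.0 [-0.816, 0.376, -0.001]
```

carry_out([
  {"rot":[0,0,0],"dp":[-0.105,-0.013,0],"fingers":1},
  {"rot":[0,0,0],"dp":[-0.224,0,0],"fingers":1},
  {"rot":[0,0,0],"dp":[-0.34,0.028,0],"fingers":1},
  {"rot":[0,0,0],"dp":[-0.452,0.072,0],"fingers":1},
  {"rot":[0,0,0],"dp":[-0.557,0.129,0],"fingers":1},
  {"rot":[0,0,0],"dp":[-0.654,0.2,0],"fingers":1},
  {"rot":[0,0,0],"dp":[-0.741,0.283,0],"fingers":1},
  {"rot":[0,0,0],"dp":[-0.816,0.376,0],"fingers":1},
])

```text
time: 9.12
position: [479.7, -132.5, 41.9]
orientation: [-0.0, 0.988, 0.156, 0.0]
force: [-0.2, 0.6, 0.0]
finger_gap: -0.1
```

```bash
python3 t.py 240 43
```

```text
9.125 [ 479.74939271 -132.46171611   41.9485315 ] [-0.2  0.6  0. ]
on line at 240.5 off 0.07052011336758932
247.5 [-0.057, 0.095, -0.018]
255.0 [-0.106, 0.205, -0.018]
262.5 [-0.139, 0.32, -0.018]
270.0 [-0.158, 0.438, -0.018]
277.5 [-0.16, 0.558, -0.018]
285.0 [-0.148, 0.677, -0.018]
292.5 [-0.119, 0.794, -0.018]
300.0 [-0.076, 0.905, -0.018]
```

carry_out([
  {"rot":[0,0,0],"dp":[-0.057,0.095,0],"fingers":1},
  {"rot":[0,0,0],"dp":[-0.106,0.205,0],"fingers":1},
  {"rot":[0,0,0],"dp":[-0.139,0.32,0],"fingers":1},
  {"rot":[0,0,0],"dp":[-0.158,0.438,0],"fingers":1},
  {"rot":[0,0,0],"dp":[-0.16,0.558,-0.02],"fingers":1},
  {"rot":[0,0,0],"dp":[-0.148,0.677,-0.04],"fingers":1},
  {"rot":[0,0,0],"dp":[-0.119,0.794,-0.06],"fingers":1},
  {"rot":[0,0,0],"dp":[-0.076,0.905,-0.06],"fingers":1},
])

```text
time: 10.12
position: [492.6, -186.0, 45.7]
orientation: [-0.0, 0.988, 0.156, 0.0]
force: [-0.4, -0.0, -0.4]
finger_gap: 0.1
```

```bash
python3 t.py 300 45.5
```

```text
10.125 [ 492.62337192 -186.01039526   45.69880664] [-0.4 -0.  -0.4]
on line at 300.5 off 0.16447574832981432
307.5 [0.053, 0.096, 0.003]
315.0 [0.124, 0.192, 0.003]
322.5 [0.206, 0.279, 0.003]
330.0 [0.3, 0.354, 0.004]
337.5 [0.402, 0.417, 0.004]
345.0 [0.512, 0.465, 0.004]
352.5 [0.627, 0.499, 0.004]
360.0 [0.745, 0.517, 0.004]
```

carry_out([
  {"rot":[0,0,0],"dp":[0.053,0.096,0],"fingers":1},
  {"rot":[0,0,0],"dp":[0.124,0.192,0],"fingers":1},
  {"rot":[0,0,0],"dp":[0.206,0.279,0],"fingers":1},
  {"rot":[0,0,0],"dp":[0.3,0.354,0],"fingers":1},
  {"rot":[0,0,0],"dp":[0.402,0.417,0],"fingers":1},
  {"rot":[0,0,0],"dp":[0.512,0.465,0],"fingers":1},
  {"rot":[0,0,0],"dp":[0.627,0.499,0],"fingers":1},
  {"rot":[0,0,0],"dp":[0.745,0.517,0],"fingers":1},
])

```text
time: 11.12
position: [545.2, -201.6, 45.7]
orientation: [-0.0, 0.988, 0.156, 0.0]
force: [-0.2, 0.7, 0.0]
finger_gap: -0.0
```

```bash
python3 t.py 352.5 46;python3 - <<'E'
from rig import arm
from h import *
im=arm.grab_frame("side")[:,:,::-1];cv2.imwrite("pics/side6.png",cv2.resize(im[210:320,220:400],None,fx=4,fy=4))
im=arm.grab_frame("wrist")[:,:,::-1];cv2.imwrite("pics/w6.png",im)
E
```

```text
11.125 [ 545.20921353 -201.59707173   45.71407507] [-0.2  0.7  0. ]
on line at 360.0 off 0.4853266416455875
360.0 [-0.008, -0.0, -0.005]
```

View pics/side6.png

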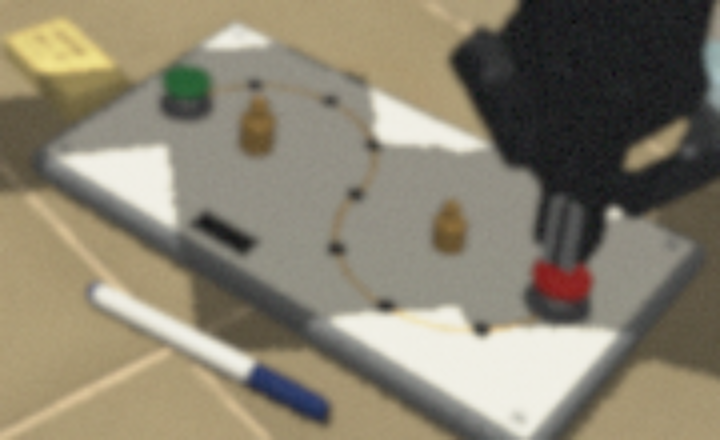

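View pics/w6.png

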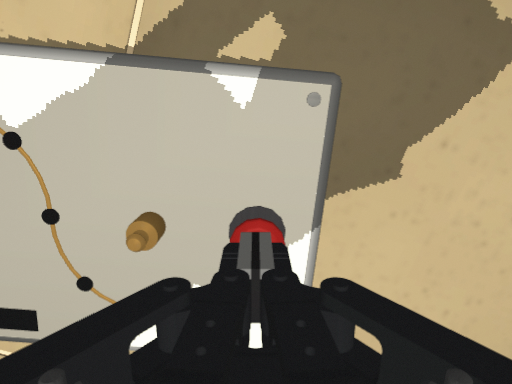

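The tips are over the red pad, which is still up; the weights, pen and box are undisturbed. Now I press red to z≈33.3.

carry_out([
  {"rot":[0,0,0],"dp":[-0.008,0,0.06],"fingers":1},
  {"rot":[0,0,0],"dp":[-0.008,0,0.11],"fingers":1},
  {"rot":[0,0,0],"dp":[-0.008,0,0.15],"fingers":1},
  {"rot":[0,0,0],"dp":[-0.008,0,0.18],"fingers":1},
  {"rot":[0,0,0],"dp":[-0.008,0,0.205],"fingers":1},
  {"rot":[0,0,0],"dp":[-0.008,0,0.205],"fingers":1},
  {"rot":[0,0,0],"dp":[-0.008,0,0.205],"fingers":1},
])

```text
time: 12.1
position: [544.9, -201.6, 33.5]
orientation: [-0.0, 0.988, 0.156, 0.001]
force: [-1.5, 0.7, 3.1]
finger_gap: -0.2
```

Run:
```python
from rig import arm
from h import *
s=arm.sense();print(s['time'],s['position'],s['qd'].round(3),s['force'])
im=arm.grab_frame("side")[:,:,::-1];cv2.imwrite("pics/side7.png",cv2.resize(im[210:320,220:400],None,fx=4,fy=4))
s=arm.sense();print(s['position'],s['force'])
```

```text
12.1 [ 544.90912099 -201.638474     33.50789541] [ 0.001  0.001 -0.001  0.    -0.    -0.001] [-1.47841781  0.71736234  3.05783463]
[ 544.94352521 -201.64800124   33.51543704] [-2.2727311  -0.15078587  3.34003283]
```

View pics/side7.png

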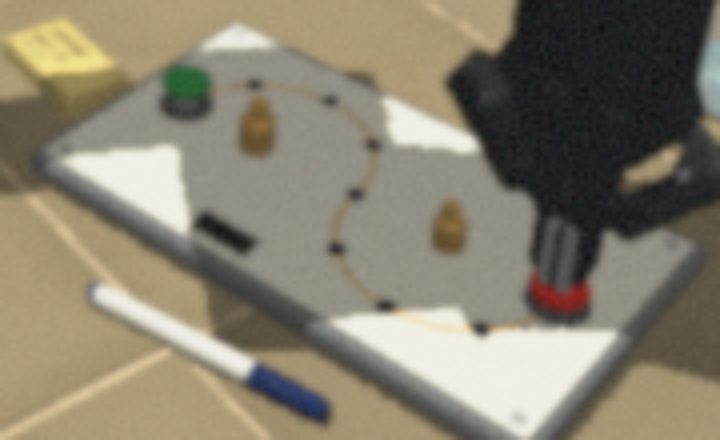

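The red pad is held about 6.5 mm down (3.1–3.3 N, matching the spring), short of its stop, and the green pad is up. I'm handing in.

Run:
```python
from rig import arm
print(arm.close_job())
```

```text
the job is handed in; nothing more can be done
None
```

I ran the test trace and handed the job in at about 12 s of the 42 s allowed, with the red pad still held down.

- **Green pad:** I pressed it about 7 mm (peak reading 3.8 N), then lifted off. The side view showed it up again.
- **Trace:** I followed the line over all its marks with the fingertips at 42–46 mm, which is 22–26 mm over the board. At the checks, the tips were within 0.7 mm of the fitted line. Between presses, forces stayed at noise level, with no sign of touching the board or a pad.
- **Red pad:** It was held about 6.5 mm down at hand-in, with 3.1–3.3 N agreeing with the spring and the 12 mm stop not reached. The pose was steady.
- **Loose things:** The weights, pen and box looked undisturbed in the last side view.

**Checks that disagreed:**
- The top and wrist cameras differed by about 1.5 mm on the board's position; I used a value between them, closer to the wrist camera.
- A first reading of the pads from the side view was 5–6 mm off. Later overlays of the fitted line on the side and wrist pictures agreed with the marks.
- At first contact with the green pad, the force read about 0.2 N where about 1.2 N was expected. I put this down to noise of about ±1 N; deeper readings were consistent.

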